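Counter-hold the hook bolt inside the peg box drawer

TASK

The hook on the front of the wooden peg box is loose, and its brass bolt turns along when I tighten the wing nut: pull the drawer fully open by its bar handle, then reach down into the narrow gap behind the steel bracket inside the drawer front, grip the brass bolt head by its two flat sides so that it stands upright, and finish while still holding it firmly so that it cannot turn. Do not shift or tip the bin, the dustpan, the funnel or the dish.

Things in the scene. Friction and masses are not known exactly. Their poses are not given: they have to be found in the camera images.
- pegbox: Fixed wooden box with one drawer, 260 (x) x 300 (y) x 125 mm high; origin at the centre of its underside, x axis from the drawer front to the back (drawer slides out to -x), y to the left seen from the front, z up. Drawer front panel 12 mm thick, its outer face at x = -130 mm when closed, its top edge 108 mm above the shelf.
- drawer_unit (a joint): How far the drawer is out, in m: 0 closed, 0.13 fully open at its stop. It starts closed or a little ajar. It stays where it is left (slide friction about 2.5 N).
- handle_mid (a point): Middle of the steel bar handle on the drawer front: a level round bar 12 mm thick and 90 mm long along the box's y, 45 mm in front of the panel's outer face, 90 mm above the shelf, 78 mm left of the box's middle (seen from the front); free above and below. It moves with the drawer.
- bolt_head (a point): Centre of the brass bolt head in the drawer, 74 mm above the shelf, 50 mm right of the box's middle (seen from the front), 40 mm behind the panel's outer face; moves with the drawer. An upright bar 14 mm wide (y) x 14 mm thick (x) x 36 mm tall (z) on a 10 mm shank along x that leads forward through bracket and panel to the wing nut.
- gap_mouth (a point): Centre of the mouth of the gap that holds the bolt head, 100 mm above the shelf; moves with the drawer. The gap is 50 mm wide in x, from the steel bracket (its top 100 mm above the shelf) to a plywood partition (top 94 mm); at least 70 mm free either side of the head along y. Floor below: 21 mm above the shelf. Shut under the box's top until the drawer is out.
- bolt_unit (a joint): Turn of the bolt about the box's x axis, rad: 0 when the head's long side is upright, positive clockwise seen from the front. The nut drags it clockwise with about 0.1 N m, so untouched it leans at its stop at 0.38; squeezed between two upright flat fingers closing along the box's y it comes upright; let go, it turns back.
- step_bin_mid (a point): Bystander: stainless steel step bin with black base, 166 mm across, 235 mm tall, standing upright; point on its axis 110 mm above the shelf.
- dustpan_mid (a point): Bystander: red plastic dustpan 170 x 190 mm, 52 mm high, with a handle reaching 195 mm to its -x; point 10 mm above the middle of its underside.
- funnel_mid (a point): Bystander: grey hard silicone funnel standing mouth down, 120 mm across, 115 mm tall; point on its axis 55 mm up.
- dish_mid (a point): Bystander: round white ceramic dish 130 mm across, 35 mm high; point on its axis 18 mm up.

How it is judged:
On the way, in this order (a step that is already met when the one before it is completed fails the run):
1. the drawer is pulled out more than 100 mm (value of joint drawer_unit above 0.1 m), for 0.2 s.
2. the bolt head is gripped and stands upright (value of joint drawer_unit above 0.1 m and value of joint bolt_unit between -0.13 and 0.13 rad and contact force between the fingers and bolt_unit above 8 N and distance between the grasp point and bolt_head below 0.025 m), for 0.3 s.
At the end, for the whole second after the job is handed in: The drawer is still more than 100 mm out, the bolt head is between the gripping fingers (grasp point within 25 mm of its centre, contact force above 8 N), stands within 0.13 rad of upright and does not turn (under 0.05 rad/s), through the last second (all of step 2 and velocity of joint bolt_unit between -0.05 and 0.05 rad/s); the arm keeps its last pose, push and grip.
It fails at once if the bin is shifted more than 30 mm or tipped (distance of step_bin_mid from where it was at the start of the episode above 0.03 m or angle between step_bin_mid's own z axis and vertical above 0.3 rad).
It fails at once if the dustpan is shifted more than 30 mm or tipped (distance of dustpan_mid from where it was at the start of the episode above 0.03 m or angle between dustpan_mid's own z axis and vertical above 0.3 rad).
It fails at once if the funnel is shifted more than 30 mm or tipped (distance of funnel_mid from where it was at the start of the episode above 0.03 m or angle between funnel_mid's own z axis and vertical above 0.3 rad).
It fails at once if the dish is shifted more than 30 mm or tipped (distance of dish_mid from where it was at the start of the episode above 0.03 m or angle between dish_mid's own z axis and vertical above 0.3 rad).
It also fails if it takes over 42 s, if anything falls off the work surface, if the arm or the gripper's body presses on something with over 40 N, if the wrist force passes 120 N, or if a joint passes its speed limit or range.

ROBOT

A 7-joint arm with a two-finger parallel gripper is mounted at the origin on the work surface. World frame = base frame: x ahead of the robot, y to its left, z up, the work surface at z = 0. Lengths are in m, angles in rad, forces in N, time in s.
With the tool pointing down it reaches from about 0.4 to 0.875 m from the base axis. Payload 19.3 kg.
Tool frame: the origin (TCP) lies on the centre line of the jaws, within the pads' length; the fingertips stand 14 mm ahead of it and the grasp point (between the pads) lies 5 mm behind it; x points along the fingers, y is the direction in which the jaws open and shut, and the axes are right-handed (so a half turn about x gives the same grasp; the last joint's range is limited). The gripper opens to 85 mm and grips with 20 to 120 N. Pads are 22 mm wide; open, the fingers measure 114 mm over their backs; the gripper's body (76 mm by 85 mm) begins 54 mm behind the grasp point. The pads swing forward as they close: fully open they stand 13 mm farther back than shut.
Start: joints at [1.238, 0.521, -0.036, 1.599, 0.021, 1.021, -0.113], TCP at [0.162, -0.604, 0.245] pointing down, gripper open.
Joint ranges: [-2.91, 2.91], [-0.3, 2.13], [-1.5, 1.42], [0.17, 2.43], [-1.26, 4.41], [0.16, 1.93], [-2.52, 2.52]. Speed limits (rad/s): [1.89, 1.89, 2.39, 2.39, 3.01, 3.01, 3.01].

INTERFACE

Orientations are given as [roll, pitch, yaw] about the fixed x, y, z axes, in that order (R = Rz(yaw) Ry(pitch) Rx(roll)).
In Python, from workcell import monitor, optics, bot gives the robot as it stands.
- The arm moves only by the tool arm_command, never from a script. Its arguments are lists of equal length, an entry for each row: "delta_pos": the shift along the tool's x, y, z as a fraction of full scale, a list of three; "rotation": the turn, a rotation vector about the tool's x, y, z as a fraction of full scale, a list of three. In form: {"delta_pos": [[dx, dy, dz], ...], "rotation": [[wx, wy, wz], ...]}. A call has 1 to 10 rows; each row shifts and turns the pose as measured when the row begins, along the tool's axes as they then stand; what a row does not reach is not made up. Full scale, the value 1, is 30 mm for a shift and 6 degrees for a turn. A row lasts 1/10 s, in which the tool goes at most 50 mm and 8.59 degrees, less where a joint would pass 70% of its speed; a pose out of reach is approached as far as the arm can. A call with a number of a shift or a turn outside -1 to 1 is refused whole. A call with a gripper value outside its range is refused whole. "gripper" is the closure, from -1 (fully open) to 1 (shut), so that 0 is half open, set as the call begins (left out, the last holds). The fingers move at their own pace and stop on an object; "grip_force" is the grip in N (left out, the last holds). Time passes only in rows, so rows that do not move let the fingers close. It gives the time, the measured TCP pose, the force and the opening at its end, in the units of the state.
- monitor.observe(): the state, without advancing time (a new reading comes with each control period).
- optics.grab_frame(name): name is "side" or "top"; returns the picture (384x512x3 uint8, red, green, blue); there is no depth.
- optics.camera_params(name): a dict with "fx", "fy", "cx", "cy" (pixels), "origin" and "rotation" of the camera in the world. Camera axes: x right, y down, z forward; pixel columns grow to the right and rows downward; lengths in m; the calibration is good to about 2 mm. A picture is of the moment at which its call begins. camera_params takes no time and is no camera call.
- bot.job_done(): hands the job in, once; it reports no verdict.
The state is a dict: "clock": time; "qpos": joint angles; "qd": joint speeds; "joint_efforts": joint torques, N m; "position": TCP position; "tool_rot": TCP orientation; "force": force on the tool from outside, world axes, zero at the start; "moment": the same for the moment, N m; "grip_width": finger opening in m.
Only numpy, scipy, OpenCV 4.12 (cv2) and the standard library are available. Lean on these libraries where they do the work, as an engineer would, in place of code of your own. Each camera call takes 0.05 s, during which the arm holds its last target. There are 200 camera calls.

## Working session

There is one attempt and no reset: what is moved stays moved. The work goes in short steps, Python scripts to look and compute and a tool call to move; the robot and the scene stay as the last step left them, time stands still between calls to the robot, and variables do not carry over. Pictures are saved under pics/ and viewed, about 8 in all and at most 12, crops included, and the job is handed in when it is done.

Besides the shell and the picture viewer there is one more tool, called after "Call:" as name(argument=value, ...), one argument or row to a line, values as JSON. arm_command: Moves the arm, as the interface text tells. Its arguments: {"type":"object","properties":{"delta_pos":{"type":"array","items":{"type":"array","items":{"type":"number"}}},"rotation":{"type":"array","items":{"type":"array","items":{"type":"number"}}},"gripper":{"type":"number"},"grip_force":{"type":"number"}},"required":["delta_pos","rotation"]}

```bash
mkdir -p pics
python3 - <<'E'
from workcell import monitor, optics, bot
import cv2
s=monitor.observe();print(s)
for n in("side","top"):
    cv2.imwrite(f"pics/{n}0.png",optics.grab_frame(n)[:,:,::-1]);print(n,optics.camera_params(n))
E
```

```text
{'clock': 0.0, 'qpos': array([ 1.23779968,  0.52204502, -0.03631625,  1.60000308,  0.02117475,
        1.02110929, -0.11276974]), 'qd': array([-0.00014548,  0.00029263,  0.00061892, -0.00134595,  0.00189944,
        0.00188128,  0.00039746]), 'joint_efforts': array([ 2.86209715e-04, -9.27106619e+01,  1.97950311e+00, -3.69932020e+01,
        1.77148153e-02,  8.13624880e-03,  5.60640933e-05]), 'position': array([ 0.16224371, -0.60323474,  0.24470829]), 'tool_rot': array([-1.51244224,  1.5696156 ,  1.89194438]), 'force': array([-0.96600576, -0.76432106,  0.01750345]), 'moment': array([-0.00433857, -0.01462048, -0.02024653]), 'grip_width': 0.08540583635809103}
side {'fx': 419.09910089378883, 'fy': 419.09910089378883, 'cx': 259.1261934431285, 'cy': 189.63362393764393, 'origin': array([ 0.69102547, -0.96898532,  1.21189563]), 'rotation': array([-2.42786706e+00, -1.20971622e-03,  1.12226517e-01])}
top {'fx': 479.55183035942514, 'fy': 479.55183035942514, 'cx': 257.70477361363044, 'cy': 189.17214193176784, 'origin': array([0.46420284, 0.00385885, 1.42733609]), 'rotation': array([-3.06004719,  0.00749895, -1.58092397])}
```

View pics/top0.png

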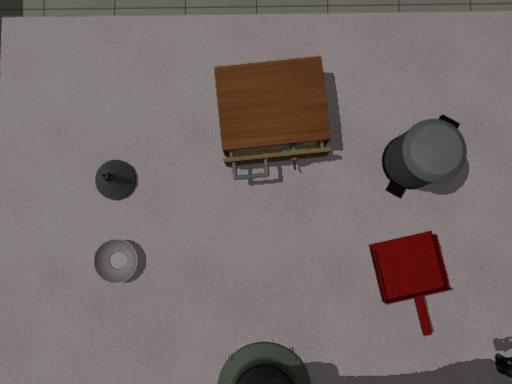

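View pics/side0.png

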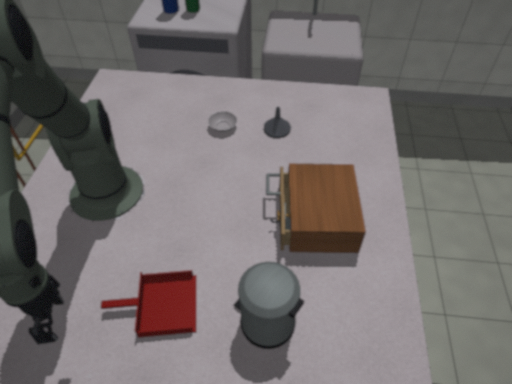

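The top view shows the box top at about (215–329, 58–150). The drawer is slightly ajar, with the handle at about (250,176) and the bolt near (295,155). The bin is at the right (425,155), with the dustpan at (410,268), the dish at (117,260) and the funnel at (117,180). The side view agrees.

```bash
cat > h.py <<'E'
import numpy as np, cv2
from scipy.spatial.transform import Rotation as R
from workcell import monitor, optics, bot
def ray(n,uv,z):
    p=optics.camera_params(n); o=np.array(p["origin"]); M=R.from_euler('xyz',p["rotation"]).as_matrix()
    d=M@np.array([(uv[0]-p["cx"])/p["fx"],(uv[1]-p["cy"])/p["fy"],1]); return o+d*(z-o[2])/d[2]
def pix(n,X):
    p=optics.camera_params(n); M=R.from_euler('xyz',p["rotation"]).as_matrix()
    c=M.T@(np.array(X)-p["origin"]); return np.array([p["cx"]+p["fx"]*c[0]/c[2],p["cy"]+p["fy"]*c[1]/c[2]])
def tool():
    s=monitor.observe(); return np.array(s["position"]),R.from_euler('xyz',s["tool_rot"])
def go(P,yaw_y=None):
    """rows needed to reach P with tool down and jaw axis y along angle yaw_y: shift (mm/30) in tool axes, rotvec (/6deg)"""
    p,r=tool(); d=r.inv().apply(np.array(P)-p)/0.03; out=d
    print("tcp",p.round(4),"shift units",d.round(2))
    if yaw_y is not None:
        best=None
        for a in(yaw_y,yaw_y+np.pi):
            y=np.array([np.cos(a),np.sin(a),0]);x=np.array([0,0,-1.])
            T=R.from_matrix(np.c_[x,y,np.cross(x,y)]); w=(r.inv()*T).as_rotvec()/np.radians(6)
            print(" turn units",w.round(2))
E
python3 - <<'E'
from h import *
im=cv2.imread("pics/top0.png"); hsv=cv2.cvtColor(im,cv2.COLOR_BGR2HSV)
m=cv2.inRange(hsv,(5,90,50),(20,255,255)); m=cv2.morphologyEx(m,cv2.MORPH_OPEN,np.ones((7,7)))
c=max(cv2.findContours(m,0,2)[0],key=cv2.contourArea); q=cv2.approxPolyDP(c,5,True)[:,0]; print(q.tolist())
rc=cv2.boxPoints(cv2.minAreaRect(c)); print(rc)
for u in rc: print(ray("top",u,.125).round(3))
for u in [(233,178),(269,176)]: print("handle",ray("top",u,.09).round(3))
for n,u,z in [("bin",(434,151),.235),("pan",(410,268),.03),("funnel",(117,180),.0),("dish",(117,260),.02)]: print(n,ray("top",u,z).round(3))
cv2.imwrite("pics/c1.png",cv2.resize(im[130:190,205:345],None,fx=5,fy=5,interpolation=2))
s=monitor.observe(); print(R.from_euler('xyz',s["tool_rot"]).as_matrix().round(3))
E
```

```text
[[320, 57], [215, 67], [222, 149], [261, 146], [262, 157], [279, 156], [279, 146], [271, 144], [329, 138]]
[[213.46004   66.780014]
 [321.51062   55.602352]
 [331.3542   150.75645 ]
 [223.30359  161.93411 ]]
[0.914 0.132 0.125]
[ 0.942 -0.169  0.125]
[ 0.674 -0.19   0.125]
[0.647 0.106 0.125]
handle [0.606 0.082 0.09 ]
handle [ 0.61  -0.019  0.09 ]
bin [ 0.653 -0.431  0.235]
pan [ 0.346 -0.423  0.03 ]
funnel [0.613 0.435 0.   ]
dish [0.377 0.426 0.02 ]
[[-0.     0.26  -0.966]
 [ 0.001 -0.966 -0.26 ]
 [-1.    -0.001  0.   ]]
```

View pics/c1.png

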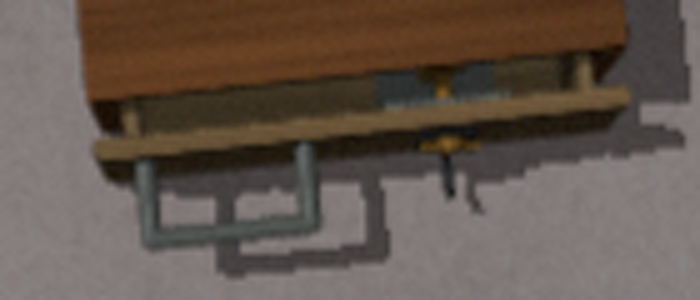

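Run:
```python
from h import *
f=[ray("top",u,.125) for u in [(222.5,149.8),(329.5,138.5),(215,67),(320.5,57)]]
print(np.array(f).round(3)); 
for a,b in((0,1),(2,3)): d=f[a]-f[b]; print("y-ax angle-90",np.degrees(np.arctan2(d[1],d[0])).round(2)-90,np.hypot(*d[:2]))
for a,b in((2,0),(3,1)): d=f[a]-f[b]; print("x-ax angle",np.degrees(np.arctan2(d[1],d[0])).round(2),np.hypot(*d[:2]))
h=[ray("top",u,.09) for u in [(235,177.8),(268,174.8)]]; print(h,np.mean(h,0),h[0]-h[1])
C=np.mean(f,0);a=np.radians(-5.3) 
for a in np.radians([4.5,5.3,-5.3]):
    ex=np.array([np.cos(a),np.sin(a)]);ey=np.array([-ex[1],ex[0]])
    print(C, "closed handle",C[:2]-.175*ex+.078*ey)
H=np.mean(h,0); print(pix("side",H))
go([.61,.03,.24],np.radians(5)); go([.61,.03,.24],np.radians(-5))
```

```text
[[ 0.68   0.108  0.125]
 [ 0.708 -0.186  0.125]
 [ 0.913  0.128  0.125]
 [ 0.938 -0.166  0.125]]
y-ax angle-90 5.439999999999998 0.29537945976944235
y-ax angle-90 4.819999999999993 0.2951145085264497
x-ax angle 4.89 0.23399751499907898
x-ax angle 4.95 0.2308111474067863
[array([0.60628008, 0.07613051, 0.09      ]), array([ 0.61372699, -0.01650161,  0.09      ])] [0.61000354 0.02981445 0.09      ] [-0.00744691  0.09263213  0.        ]
[ 0.80996959 -0.02898871  0.125     ] closed handle [0.62938925 0.0350405 ]
[ 0.80996959 -0.02898871  0.125     ] closed handle [0.62851286 0.03251297]
[ 0.80996959 -0.02898871  0.125     ] closed handle [0.64292267 0.06484267]
[267.48345674 183.32068052]
tcp [ 0.1622 -0.6033  0.2448] shift units [  0.17 -16.51 -19.9 ]
 turn units [-1.332e+01 -1.000e-02  1.000e-02]
 turn units [1.668e+01 1.000e-02 1.000e-02]
tcp [ 0.1622 -0.6033  0.2448] shift units [  0.17 -16.51 -19.9 ]
 turn units [-1.166e+01 -1.000e-02  1.000e-02]
 turn units [1.834e+01 1.000e-02 1.000e-02]
```

Call:
arm_command(
  delta_pos=[
    [0, -0.8, -0.96],
    [0, -0.8, -0.96],
    [0, -0.8, -0.96],
    [0, -0.8, -0.96],
    [0, -0.8, -0.96],
    [0, -0.8, -0.96],
    [0, -0.8, -0.96],
    [0, -0.8, -0.96],
    [0, -0.8, -0.96],
    [0, -0.8, -0.96],
  ],
  rotation=[
    [0, 0, 0],
    [0, 0, 0],
    [0, 0, 0],
    [0, 0, 0],
    [0, 0, 0],
    [0, 0, 0],
    [0, 0, 0],
    [0, 0, 0],
    [0, 0, 0],
    [0, 0, 0],
  ],
  gripper=0.0,
  grip_force=40,
)

```text
clock: 1.1
position: [0.3812, -0.2879, 0.2421]
tool_rot: [-0.879, 1.566, 2.517]
force: [1.1, -0.4, 0.2]
grip_width: 0.0424
```

Call:
arm_command(
  delta_pos=[
    [0, 0, 0],
    [0, 0, 0],
    [0, 0, 0],
    [0, 0, 0],
    [0, 0, 0],
    [0, 0, 0],
    [0, 0, 0],
    [0, 0, 0],
    [0, 0, 0],
    [0, 0, 0],
  ],
  rotation=[
    [-1, 0, 0],
    [-1, 0, 0],
    [-1, 0, 0],
    [-1, 0, 0],
    [-1, 0, 0],
    [-1, 0, 0],
    [-1, 0, 0],
    [-1, 0, 0],
    [-1, 0, 0],
    [-1, 0, 0],
  ],
)

```text
clock: 2.1
position: [0.3839, -0.2811, 0.2406]
tool_rot: [-2.11, 1.562, 2.382]
force: [0.6, 0.6, -0.7]
grip_width: 0.0429
```

Run:
```python
from h import *
go([.61,.03,.24],np.radians(5)); s=monitor.observe();print(s["qpos"],s["clock"],s["grip_width"])
```

```text
tcp [ 0.3839 -0.2811  0.2406] shift units [  0.03   5.09 -11.77]
 turn units [-2.93 -0.06  0.07]
 turn units [27.07  0.1   0.08]
[ 0.8203694   0.31550395 -0.38412315  1.96423502  0.14573231  0.89751898
  0.14137403] 2.1 0.042857147140597955
```

Call:
arm_command(
  delta_pos=[
    [0, 0, 0],
    [0, 0, 0],
    [0, 0, 0],
    [0, 0.15, -1],
    [0, 0.15, -1],
    [0, 0.15, -1],
    [0, 0.15, -1],
    [0, 0.15, -1],
    [0, 0.15, -1],
    [0, 0.15, -1],
  ],
  rotation=[
    [-1, 0, 0],
    [-1, 0, 0],
    [-0.95, 0, 0],
    [0, 0, 0],
    [0, 0, 0],
    [0, 0, 0],
    [0, 0, 0],
    [0, 0, 0],
    [0, 0, 0],
    [0, 0, 0],
  ],
  gripper=0.1,
)

```text
clock: 3.1
position: [0.3913, -0.065, 0.2403]
tool_rot: [-2.329, 1.558, 2.483]
force: [0.9, -0.2, 0.2]
grip_width: 0.0385
```

Run:
```python
from h import *
go([.61,.03,.24],np.radians(5)); s=monitor.observe();print(s["qpos"],s["clock"],s["grip_width"])
```

```text
tcp [ 0.3913 -0.065   0.2403] shift units [-0.04  7.57 -2.42]
 turn units [ 0.12 -0.08  0.09]
 turn units [-29.88  -0.13  -0.13]
[ 0.54183227  0.20696569 -0.59133997  2.13339276  0.14247911  0.8501477
 -0.0352219 ] 3.1 0.03849557378825368
```

Call:
arm_command(
  delta_pos=[
    [0, 0.95, -0.3],
    [0, 0.95, -0.3],
    [0, 0.95, -0.3],
    [0, 0.95, -0.3],
    [0, 0.95, -0.3],
    [0, 0.95, -0.3],
    [0, 0.95, -0.3],
    [0, 0.95, -0.3],
    [0, 0, 0],
    [0, 0, 0],
  ],
  rotation=[
    [0, 0, 0],
    [0, 0, 0],
    [0, 0, 0],
    [0, 0, 0],
    [0, 0, 0],
    [0, 0, 0],
    [0, 0, 0],
    [0, 0, 0],
    [0, 0, 0],
    [0.1, -0.1, 0.1],
  ],
)

```text
clock: 4.1
position: [0.6171, 0.0377, 0.2354]
tool_rot: [-0.785, 1.566, -2.263]
force: [-0.2, -0.0, -0.2]
grip_width: 0.0382
```

Run:
```python
from h import *
go([.61,.03,.088],np.radians(5)); s=monitor.observe();print(s["qpos"],s["clock"],s["grip_width"])
im=optics.grab_frame("top")[:,:,::-1]
cv2.imwrite("pics/c2.png",cv2.resize(im[90:200,190:340],None,fx=5,fy=5,interpolation=2))
```

```text
tcp [0.6171 0.0377 0.2354] shift units [ 4.92 -0.24  0.22]
 turn units [0.05 0.03 0.03]
 turn units [-29.95  -0.05   0.05]
[ 0.20220814  0.56876151 -0.53920775  1.60655158  0.3254974   1.06048172
 -0.33700511] 4.1 0.03824695847046655
```

View pics/c2.png

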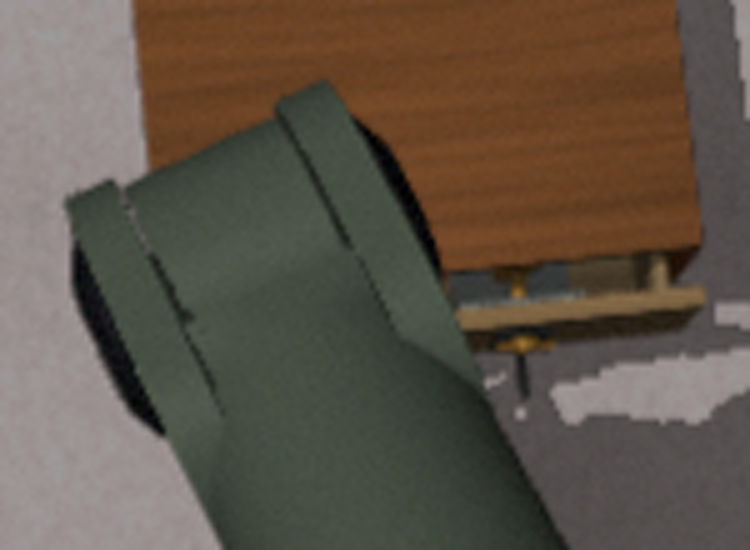

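The arm hides the handle from above. The wing nut and drawer front are still at their earlier positions. I'm going down over the handle.

Call:
arm_command(
  delta_pos=[
    [0, -0.24, 0.22],
    [0.9, 0, 0],
    [0.9, 0, 0],
    [0.8, 0, 0],
    [0.5, 0, 0],
    [0.5, 0, 0],
    [0.4, 0, 0],
    [0.4, 0, 0],
    [0.3, 0, 0],
    [0, 0, 0],
  ],
  rotation=[
    [0, 0, 0],
    [0, 0, 0],
    [0, 0, 0],
    [0, 0, 0],
    [0, 0, 0],
    [0, 0, 0],
    [0, 0, 0],
    [0, 0, 0],
    [0, 0, 0],
    [0, 0, 0],
  ],
)

```text
clock: 5.15
position: [0.6062, 0.0234, 0.0924]
tool_rot: [0.325, 1.562, -1.159]
force: [-0.7, -0.9, 0.1]
grip_width: 0.0383
```

Run:
```python
from h import *
go([.61,.03,.088],np.radians(5)); s=monitor.observe();print(s["force"])
im=optics.grab_frame("side")[:,:,::-1]
cv2.imwrite("pics/c3.png",cv2.resize(im[130:260,200:370],None,fx=4.5,fy=4.5,interpolation=2))
```

```text
tcp [0.6062 0.0234 0.0924] shift units [ 0.15  0.15 -0.21]
 turn units [ 0.    0.08 -0.03]
 turn units [-30.     0.04   0.12]
[-0.68966255 -0.94982135  0.12627632]
```

View pics/c3.png

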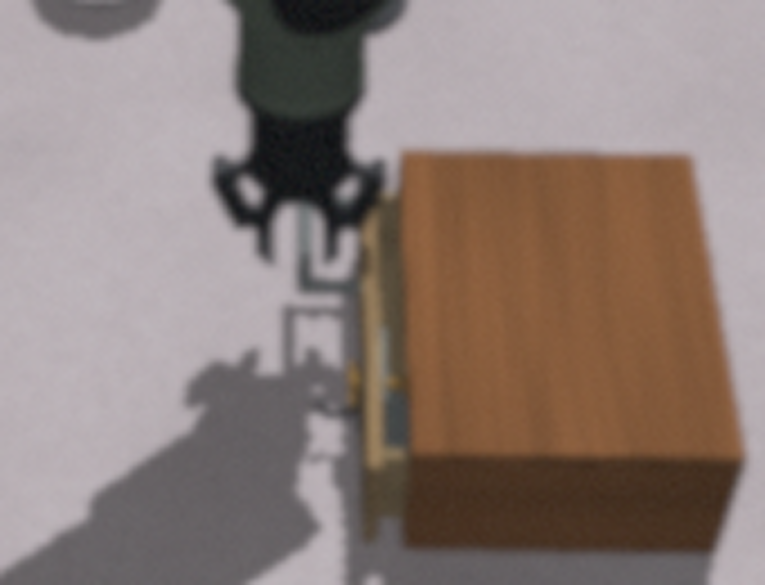

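The bar (crop x≈305) sits between the two fingers (≈265 and ≈330). I'm closing on it.

Call:
arm_command(
  delta_pos=[
    [0.15, 0.1, 0],
    [0, 0, 0],
    [0, 0, 0],
    [0, 0, 0],
    [0, 0, 0],
    [0, 0, 0],
  ],
  rotation=[
    [0, 0, 0],
    [0, 0, 0],
    [0, 0, 0],
    [0, 0, 0],
    [0, 0, 0],
    [0, 0, 0],
  ],
  gripper=1,
  grip_force=40,
)

```text
clock: 5.8
position: [0.6103, 0.0239, 0.0892]
tool_rot: [0.538, 1.561, -0.945]
force: [0.8, 0.4, -6.2]
grip_width: 0.0106
```

Call:
arm_command(
  delta_pos=[
    [0, -0.4, 0],
    [0, -0.4, 0],
    [0, -0.4, 0],
    [0, -0.4, 0],
    [0, -0.4, 0],
    [0, -0.4, 0],
  ],
  rotation=[
    [0, 0, 0],
    [0, 0, 0],
    [0, 0, 0],
    [0, 0, 0],
    [0, 0, 0],
    [0, 0, 0],
  ],
)

```text
clock: 6.4
position: [0.5396, 0.0172, 0.0892]
tool_rot: [0.973, 1.557, -0.511]
force: [2.4, -0.1, -8.4]
grip_width: 0.0104
```

Call:
arm_command(
  delta_pos=[
    [0, -0.4, 0],
    [0, -0.4, 0],
    [0, -0.3, 0],
    [0, -0.2, 0],
  ],
  rotation=[
    [0, 0, 0],
    [0, 0, 0],
    [0, 0, 0],
    [0, 0, 0],
  ],
)

```text
clock: 6.8
position: [0.4998, 0.0135, 0.0892]
tool_rot: [1.068, 1.555, -0.416]
force: [3.1, -0.6, -10.4]
grip_width: 0.0101
```

Call:
arm_command(
  delta_pos=[
    [0, -0.15, 0],
    [0, -0.15, 0],
  ],
  rotation=[
    [0, 0, 0],
    [0, 0, 0],
  ],
)

```text
clock: 7.0
position: [0.4906, 0.0126, 0.0891]
tool_rot: [1.076, 1.555, -0.408]
force: [2.6, -0.2, -7.1]
grip_width: 0.0105
```

Call:
arm_command(
  delta_pos=[
    [0, -0.15, 0],
    [0, -0.15, 0],
  ],
  rotation=[
    [0, 0, 0],
    [0, 0, 0],
  ],
)

```text
clock: 7.2
position: [0.4885, 0.0125, 0.0897]
tool_rot: [1.41, 1.542, -0.074]
force: [47.5, -3.3, -58.4]
grip_width: 0.0103
```

Call:
arm_command(
  delta_pos=[
    [0, -0.15, 0],
    [0, -0.15, 0],
  ],
  rotation=[
    [0, 0, 0],
    [0, 0, 0],
  ],
)

```text
clock: 7.4
position: [0.4886, 0.0128, 0.0906]
tool_rot: [1.556, 1.524, 0.071]
force: [38.8, -2.8, -53.2]
grip_width: 0.0101
```

The drawer hit its stop at 47 N, so it is fully open. I'm easing off, releasing and lifting.

Call:
arm_command(
  delta_pos=[
    [0, 0.05, 0],
    [0, 0, 0],
    [0, 0, 0],
    [0, 0, 0],
  ],
  rotation=[
    [0, 0, 0],
    [0, 0, 0],
    [0, 0, 0],
    [0, 0, 0],
  ],
  gripper=0.1,
)

```text
clock: 7.8
position: [0.491, 0.0133, 0.0914]
tool_rot: [1.564, 1.522, 0.079]
force: [0.3, -0.3, -1.0]
grip_width: 0.0387
```

Run:
```python
from h import *
s=monitor.observe();print(s["force"],s["grip_width"],s["clock"],s["qpos"])
go([.488,.02,.22],np.radians(5))
go([.488,.02,.22],np.radians(-85))
```

```text
[ 0.30131394 -0.27808298 -1.0134044 ] 0.03865899670154695 7.8 [ 0.19365432  0.56906719 -0.44918666  2.08888436  0.48971205  0.53314314
 -0.52519486]
tcp [0.491  0.0133 0.0914] shift units [-4.29  0.13 -0.23]
 turn units [-0.02  0.   -0.47]
 turn units [ 2.997e+01 -7.300e-01 -1.000e-02]
tcp [0.491  0.0133 0.0914] shift units [-4.29  0.13 -0.23]
 turn units [14.98 -0.36 -0.37]
 turn units [-15.01   0.37  -0.36]
```

Call:
arm_command(
  delta_pos=[
    [-0.7, 0, 0],
    [-1, 0, 0],
    [-1, 0, 0],
    [-1, 0, 0],
    [-0.7, 0, 0],
  ],
  rotation=[
    [0, 0, 0],
    [0, 0, 0],
    [0, 0, 0],
    [0, 0, 0],
    [0, 0, -0.47],
  ],
)

```text
clock: 8.3
position: [0.4805, 0.0132, 0.2254]
tool_rot: [-1.548, 1.561, -3.031]
force: [0.1, -0.1, -0.8]
grip_width: 0.0385
```

Call:
arm_command(
  delta_pos=[
    [0, 0, 0],
    [0, 0, 0],
    [0, 0, 0],
    [0, 0, 0],
    [0, 0, 0],
    [0, 0, 0],
    [0, 0, 0],
    [0, 0, 0],
    [0, 0, 0],
    [0, 0, 0],
  ],
  rotation=[
    [-1, 0, 0],
    [-1, 0, 0],
    [-1, 0, 0],
    [-1, 0, 0],
    [-1, 0, 0],
    [-1, 0, 0],
    [-1, 0, 0],
    [-1, 0, 0],
    [-1, 0, 0],
    [-1, 0, 0],
  ],
  gripper=-0.5,
)

```text
clock: 9.3
position: [0.4789, 0.0136, 0.2294]
tool_rot: [-2.292, 1.561, -2.687]
force: [0.4, -1.3, 0.4]
grip_width: 0.0642
```

Run:
```python
from h import *
s=monitor.observe();print(s["grip_width"],s["clock"],s["qpos"])
go([.585,-.101,.2],np.radians(-85))
a=optics.grab_frame("top")[:,:,::-1][110:240,200:350]
b=optics.grab_frame("side")[:,:,::-1][150:260,230:350]
cv2.imwrite("pics/c4.png",np.vstack([cv2.resize(a,(600,520),interpolation=2)]))
cv2.imwrite("pics/c5.png",cv2.resize(b,None,fx=5,fy=5,interpolation=2))
P=[.585,-.101,.092]; print((pix("top",P)-[200,110])*4,(pix("side",P)-[230,150])*5)
```

```text
0.06416322222937267 9.3 [ 0.50976558  0.42331747 -0.85360288  1.95284798  0.39267921  0.94896509
  0.63842239]
tcp [0.4789 0.0136 0.2294] shift units [ 0.97 -2.16  4.74]
 turn units [25.4   0.07  0.11]
 turn units [-4.6  -0.08  0.05]
[393.49403157 298.44515014] [131.59197169 304.7238228 ]
```

View pics/c4.png

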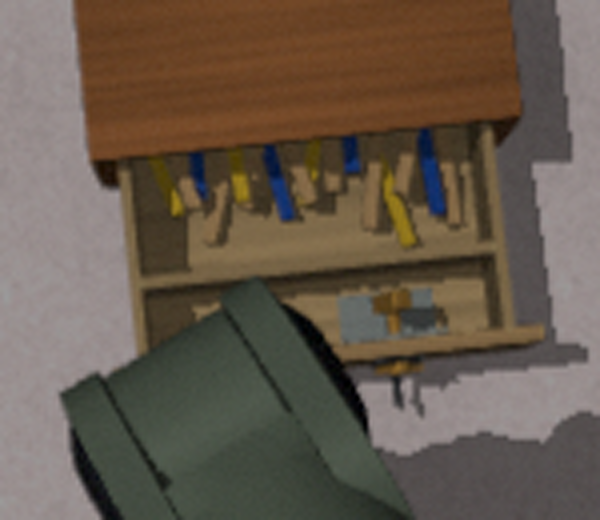

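View pics/c5.png

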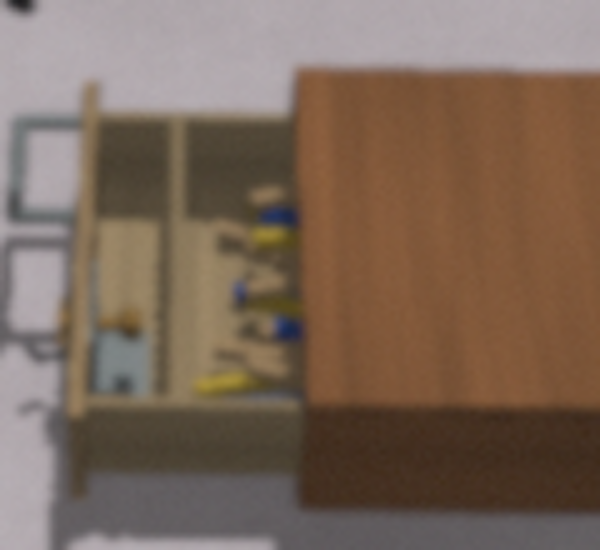

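The top crop shows the bolt head at about (391,302). The side crop shows it at about (125,320), in the gap between the panel and the partition. I'm triangulating from both.

Run:
```python
from h import *
t=np.array([391,302])/4+[200,110]; s=np.array([125,320])/5+[230,150]
for z in(.074,.082,.09): print(z,ray("top",t,z).round(4),ray("side",s,z).round(4))
# panel outer top edge ends, z=.108 ; partition
for u in [(372,362),(545,340)]: print("front top outer",ray("top",np.array(u)/4+[200,110],.108).round(4))
for u in [(300,281),(490,258)]: print("partition front top",ray("top",np.array(u)/4+[200,110],.094).round(4))
go([.583,-.1,.2],np.radians(95))
```

```text
0.074 [ 0.5841 -0.1006  0.074 ] [ 0.5804 -0.1007  0.074 ]
0.082 [ 0.5834 -0.1     0.082 ] [ 0.5811 -0.1068  0.082 ]
0.09 [ 0.5827 -0.0994  0.09  ] [ 0.5819 -0.1129  0.09  ]
front top outer [ 0.5398 -0.0842  0.108 ]
front top outer [ 0.5537 -0.2035  0.108 ]
partition front top [ 0.5978 -0.0358  0.094 ]
partition front top [ 0.6125 -0.1687  0.094 ]
tcp [0.479  0.0135 0.2293] shift units [ 0.96 -2.14  4.67]
 turn units [-4.63 -0.08  0.05]
 turn units [25.37  0.07  0.11]
```

Call:
arm_command(
  delta_pos=[
    [0, 0, 0],
    [0, 0, 0],
    [0, 0, 0],
    [0, 0, 0],
    [0, 0, 0],
    [0, 0, 0],
  ],
  rotation=[
    [-1, 0, 0],
    [-1, 0, 0],
    [-1, 0, 0],
    [-1, 0, 0],
    [-0.6, -0.08, 0],
    [0, 0, 0],
  ],
)

```text
clock: 10.0
position: [0.4777, 0.0134, 0.2292]
tool_rot: [-2.064, 1.566, -1.983]
force: [0.3, -0.7, -1.1]
grip_width: 0.0639
```

Run:
```python
from h import *
go([.583,-.101,.2],np.radians(95))
```

```text
tcp [0.4777 0.0134 0.2292] shift units [ 0.98 -4.08  3.19]
 turn units [-0.06 -0.02  0.04]
 turn units [29.94  0.07  0.04]
```

Call:
arm_command(
  delta_pos=[
    [0, -0.8, 0.64],
    [0, -0.8, 0.64],
    [0, -0.8, 0.64],
    [0, -0.8, 0.64],
    [0.4, -0.7, 0.5],
    [0.4, 0, 0],
    [0, 0, 0],
  ],
  rotation=[
    [0, 0, 0],
    [0, 0, 0],
    [0, 0, 0],
    [0, 0, 0],
    [0, 0, 0],
    [0, 0, 0],
    [0, 0, 0],
  ],
)

```text
clock: 10.7
position: [0.5806, -0.101, 0.2049]
tool_rot: [-2.157, 1.562, -2.107]
force: [-0.4, 0.1, -0.2]
grip_width: 0.0641
```

Run:
```python
from h import *
go([.583,-.101,.069],np.radians(95));print(monitor.observe()["qpos"])
```

```text
tcp [ 0.5806 -0.101   0.2049] shift units [4.53 0.03 0.1 ]
 turn units [-0.36 -0.05  0.07]
 turn units [29.64  0.1   0.07]
[ 0.64478478  0.64484976 -0.86292587  1.70461431  0.55874623  1.06104245
  1.215523  ]
```

Call:
arm_command(
  delta_pos=[
    [0.5, 0, 0.1],
    [0.8, 0, 0],
    [0.8, 0, 0],
    [0.4, 0, 0],
    [0, 0, 0],
  ],
  rotation=[
    [-0.3, 0, 0],
    [0, 0, 0],
    [0, 0, 0],
    [0, 0, 0],
    [0, 0, 0],
  ],
)

```text
clock: 11.2
position: [0.5829, -0.0986, 0.1276]
tool_rot: [-2.09, 1.562, -2.007]
force: [0.4, 0.2, 0.5]
grip_width: 0.0642
```

Run:
```python
from h import *
go([.583,-.101,.069],np.radians(95))
b=optics.grab_frame("side")[:,:,::-1][150:260,230:350]
cv2.imwrite("pics/c6.png",cv2.resize(b,None,fx=5,fy=5,interpolation=2))
```

```text
tcp [ 0.5829 -0.0986  0.1276] shift units [ 1.96 -0.07  0.01]
 turn units [-0.04 -0.04  0.07]
 turn units [29.96  0.11  0.06]
```

View pics/c6.png

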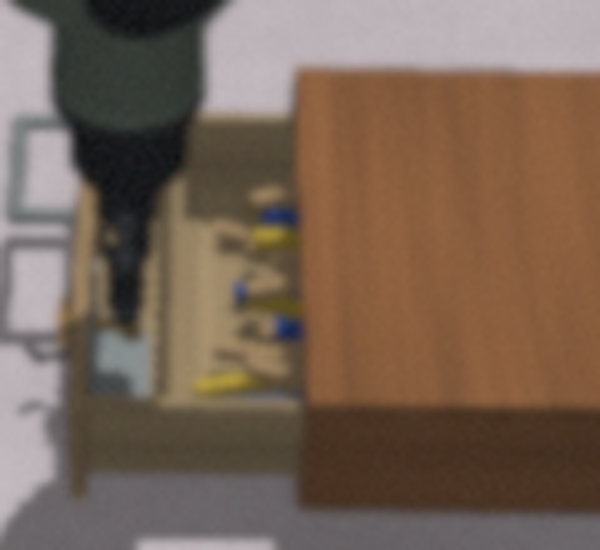

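The fingers line up with the gap, with the finger at x≈125 above the head. I'm descending.

Call:
arm_command(
  delta_pos=[
    [0.4, -0.07, 0],
    [0.4, 0, 0],
    [0.4, 0, 0],
    [0.3, 0, 0],
    [0.3, 0, 0],
    [0, 0, 0],
  ],
  rotation=[
    [0, 0, 0],
    [0, 0, 0],
    [0, 0, 0],
    [0, 0, 0],
    [0, 0, 0],
    [0, 0, 0],
  ],
)

```text
clock: 11.85
position: [0.5843, -0.1013, 0.0719]
tool_rot: [-1.674, 1.562, -1.591]
force: [-0.7, -0.3, 0.3]
grip_width: 0.0638
```

Run:
```python
from h import *
go([.583,-.101,.069],np.radians(95)); print(monitor.observe()["force"])
```

```text
tcp [ 0.5843 -0.1013  0.0719] shift units [ 0.1   0.01 -0.04]
 turn units [-0.05 -0.01  0.08]
 turn units [2.995e+01 1.300e-01 1.000e-02]
[-0.68625656 -0.3287896   0.25199201]
```

Call:
arm_command(
  delta_pos=[
    [0.1, 0, 0],
    [0, 0, 0],
    [0, 0, 0],
    [0, 0, 0],
    [0, 0, 0],
    [0, 0, 0],
    [0, 0, 0],
    [0, 0, 0],
    [0, 0, 0],
    [0, 0, 0],
  ],
  rotation=[
    [0, 0, 0],
    [0, 0, 0],
    [0, 0, 0],
    [0, 0, 0],
    [0, 0, 0],
    [0, 0, 0],
    [0, 0, 0],
    [0, 0, 0],
    [0, 0, 0],
    [0, 0, 0],
  ],
  gripper=1,
  grip_force=60,
)

```text
clock: 12.85
position: [0.5846, -0.1011, 0.0693]
tool_rot: [-1.567, 1.562, -1.484]
force: [0.8, 0.5, -4.7]
grip_width: 0.0134
```

Run:
```python
from h import *
s=monitor.observe();print(s["force"],s["moment"],s["grip_width"],s["position"])
im=optics.grab_frame("side")[:,:,::-1]
cv2.imwrite("pics/c7.png",np.hstack([cv2.resize(im[150:260,230:350],(480,440),interpolation=2),]))
go([.583,-.101,.069],np.radians(95))
```

```text
[ 0.81867377  0.47342401 -4.69486566] [ 0.18240555 -0.15597355  0.10548269] 0.01335730711515062 [ 0.58461768 -0.10106574  0.06927492]
tcp [ 0.5846 -0.1011  0.0692] shift units [ 0.01  0.01 -0.05]
 turn units [-0.04 -0.    0.08]
 turn units [29.96  0.12  0.  ]
```

View pics/c7.png

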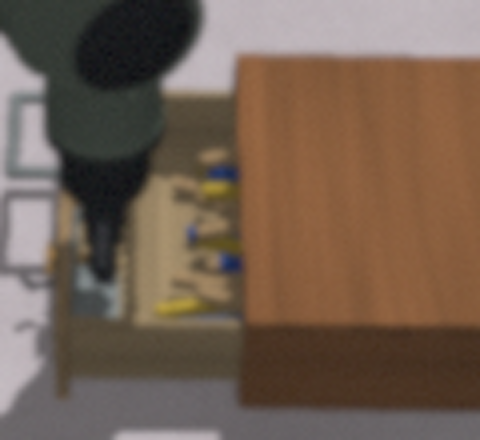

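The fingers closed on the head at 13.4 mm, against a nominal 14 mm, with the TCP on target. I'm holding briefly to check that it's stable.

Call:
arm_command(
  delta_pos=[
    [0, 0, 0],
    [0, 0, 0],
    [0, 0, 0],
    [0, 0, 0],
    [0, 0, 0],
    [0, 0, 0],
    [0, 0, 0],
    [0, 0, 0],
    [0, 0, 0],
    [0, 0, 0],
  ],
  rotation=[
    [0, 0, 0],
    [0, 0, 0],
    [0, 0, 0],
    [0, 0, 0],
    [0, 0, 0],
    [0, 0, 0],
    [0, 0, 0],
    [0, 0, 0],
    [0, 0, 0],
    [0, 0, 0],
  ],
  grip_force=80,
)

```text
clock: 13.9
position: [0.5846, -0.1011, 0.0693]
tool_rot: [-1.562, 1.562, -1.479]
force: [0.2, -0.1, -4.2]
grip_width: 0.0128
```

Run:
```python
from h import *
s=monitor.observe();print(s["force"],s["grip_width"],s["position"],abs(s["qd"]).max())
if .011<s["grip_width"]<.0155: bot.job_done()
```

```text
[ 0.22428943 -0.07011079 -4.17025099] 0.012766868129747174 [ 0.58463938 -0.10106854  0.06933652] 0.0012720310753932679
the job is handed in; nothing more can be done
```

I pulled the drawer open by its bar handle until it hit its stop. I then lowered the fingers into the gap, closed them on the flat sides of the bolt head, and handed the job in at about 14 s while still holding it. No verdict was reported.

- **Drawer:** the pull force jumped to about 47 N at the stop, after about 120 mm of travel from slightly ajar.
- **Grip on the bolt:** the grip is set to 80 N. The opening settled at 12.8 mm on the 14 mm head, as expected if it is upright with the pads pressed in slightly. The arm was still.
- **Position:** the grasp point is about 2 mm from where the two cameras placed the bolt head.
- **Not checked directly:** the fingers hid the bolt, so I judged it upright from the finger opening and the nearly vertical tool (about 0.01 rad off).
- **Bin, dustpan, funnel and dish:** the arm stayed clear of all four and I felt no unexpected contact. I didn't photograph them again at the end.

No check failed or disagreed, except that the box top measured about 232 mm deep in the picture instead of 260 mm. The grasp didn't depend on that.

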